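Refit the sealer's filter cassette and snap its cover shut

ROBOT

A 7-joint arm with a two-finger parallel gripper is mounted at the origin on the work surface. World frame = base frame: x ahead of the robot, y to its left, z up, the work surface at z = 0. Lengths are in mm, angles in rad, forces in N, time in s.
With the tool pointing down it reaches from about 400 to 875 mm from the base axis. Payload 4.4 kg.
Tool frame: the origin (TCP) lies between the finger pads; the fingertips stand ctrl.tcp_to_tips ahead of it and the grasp point (between the pads) lies 8 mm behind it (ctrl.tcp_to_tips is the distance from the TCP to the fingertips, in mm); z points along the fingers, y is the direction in which the jaws open and shut (so a half turn about z gives the same grasp; the last joint's range is limited). The gripper opens to 85 mm and grips with 20 to 120 N. Pads are 22 mm wide; open, the fingers measure 114 mm over their backs; the gripper's body (76 mm by 85 mm) begins 54 mm behind the grasp point. The pads swing forward as they close: fully open they stand 13 mm farther back than shut.
Start: joints at [1.17, 0.628, 0.038, 1.517, -0.027, 0.996, -0.02], TCP at [213.605, -613.914, 242.313] pointing down, gripper open.
Joint ranges: [-3.06, 3.06], [-0.37, 2.12], [-1.25, 1.32], [0.18, 2.47], [-1.1, 4.24], [0.23, 1.98], [-2.94, 2.94]. Speed limits (rad/s): [2.57, 2.57, 3.14, 3.14, 3.14, 3.14, 3.14].

INTERFACE

Orientations are given as [roll, pitch, yaw] about the fixed x, y, z axes, in that order (R = Rz(yaw) Ry(pitch) Rx(roll)).
In Python, from cell import ctrl gives the robot as it stands.
- The arm moves only by the tool send_rows, never from a script. Its argument "rows" is a list of rows, each an object of numbers: "x", "y", "z": the shift along the world's x, y, z in cm; "roll": the turn about the world's z in degrees; "claw": the closure, from 0 (fully open) to 1 (shut). A call has 1 to 5 rows; each row is the pose to reach, as a shift and turn from the pose commanded when the call began; what a row does not reach only later rows make up. A row lasts 1/12 s, in which the tool goes at most 41.7 mm and 7.16 degrees, less where a joint would pass 70% of its speed; a pose out of reach is approached as far as the arm can. A call with a gripper value outside its range is refused whole. The fingers move at their own pace and stop on an object; the grip force is fixed at half the most. Time passes only in rows, so rows that repeat a pose let the fingers close. It gives the time, the measured TCP pose, the force and the opening at its end, in the units of the state.
- ctrl.read_state(): the state, without advancing time (a new reading comes with each control period).
- ctrl.get_image(name): name is "scene" or "top"; returns (picture, depth): 420x560x3 uint8, blue, green, red; 420x560 float32, mm along the optical axis (not along the pixel's ray), 0 where there is no reading.
- ctrl.get_calibration(name): a dict with "intrinsics" (3x3 intrinsics, pixels), "T" (4x4, takes a point from camera to world coordinates). Camera axes: x right, y down, z forward; pixel columns grow to the right and rows downward; lengths in mm; the calibration is good to about 2 mm. A picture is of the moment at which its call begins. get_calibration takes no time and is no camera call.
- ctrl.finish_job(): hands the job in, once; it reports no verdict.
Trained networks look in the newest picture that a camera, given by its name, has taken for a name from the list of things; names that differ only in an ending like _2 or _b are one class to them, and where a whole thing is asked for, a point or a joint stands for the part that bears it (a point fixed in the world has none). Each returns a list of dicts, best first, with "confidence" (0 to 1); they miss things now and then, are a little off and sometimes report something else, mostly with a low value. They report only what shows in the picture. A call takes as long as a camera call. They do not tell look-alikes from the thing itself.
- ctrl.recognise(camera, query): "uv" ([column, row] in pixels, amid what is visible of it).
- ctrl.regions_of(camera, query): "region" (420x560 bool, what is visible of it) and "uv" ([column, row] in pixels, amid what is visible of it).
- ctrl.place_of(camera, query): "uv" ([column, row] in pixels: a listed point, or the origin of a listed thing).
The state is a dict: "clock": time; "qpos": joint angles; "qd": joint speeds; "tau": joint torques, N m; "eef_pos": TCP position; "tool_rot": TCP orientation; "force": force on the tool from outside, world axes, zero at the start; "torque": the same for the moment, N m; "width": finger opening in mm.
Only numpy, scipy, OpenCV 4.12 (cv2) and the standard library are available. Lean on these libraries where they do the work, as an engineer would, in place of code of your own. Each camera call takes 0.05 s, during which the arm holds its last target. There are 200 camera calls.

TASK

Lift the longer of the two filter cassettes out of the white draining rack, lay it down on its side on the open bench and let go, then take it again across its back and lay it flat in the bed of the sealer's open filter box, its spigot in the notch below the hinge. Then swing the hinged steel cover down over it and press its front end with a firm but careful push until the catch snaps and holds it shut by itself. Leave the short cassette in the rack and the other things on the bench where they are.

Things in the scene. Friction and masses are not known exactly. Their poses are not given: they have to be found in the camera images.
- cassette: Longer filter cassette: grey ribbed plastic bar, 40 x 40 mm square, 100 mm long, 0.08 to 0.17 kg, its four long faces alike (any may lie down), a black round spigot (18 mm across, 12 mm long) on one end. Origin: centre of the spigot's end face; z along the bar to the plain end. Starts upright, spigot down, in a rack pocket, z from 18 to 118 mm above the bench; the top 40 mm stick out.
- spigot_tip (a point): Centre of the tip of the long cassette's spigot, 12 mm beyond the end face.
- plain_end (a point): Centre of the long cassette's plain end face, 100 mm from the cassette's origin.
- short_cassette: Short filter cassette for another machine, 40 x 40 x 65 mm, otherwise like the long one (same origin and axes). Stands in the other pocket and sticks out by 5 mm. Leave it there.
- rack: White plastic draining rack fixed to the bench, 107 x 53 mm, 78 mm high, origin at bench level in its middle. Two square pockets (45 mm wide inside, floor 18 mm above the bench) in a row along its x, at x = -27 and +27 mm; either may hold the long cassette. Rack and filter box stand one left, one right, either way round, with free bench between them.
- filter_box: Grey metal box fixed to the bench, base 190 x 80 mm. Origin at bench level under the bed's middle; x from the catch (front) to the hinge. Bed floor 12 mm above the bench, 108 x 45 mm inside. Wall tops above the bench: sides (4 mm thick) 20 mm, front end 28, rear end 42 with a 24 mm wide open notch for the spigot. Sprung catch roller between posts at x = -77, 55 mm high. Pipe stub behind the hinge.
- port (a point): Fixed point where the centre of the spigot's tip lies once the cassette is bedded: (62, 0, 32) mm in the filter box's frame.
- bed_front (a point): Fixed point where the centre of the plain end lies once the cassette is bedded: (-50, 0, 32) mm in the filter box's frame.
- cover_hinge (a point): Centre of the cover's hinge axis, (66, 0, 50) mm in the filter box's frame; the axis runs along the box's y.
- cover (a joint): Angle of the steel cover, rad: 0 shut, 1.57 upright, stop at 2.1; starts at 1.7 to 2.0. 64 mm wide, front end 132 mm from the hinge, outer face 9 mm off the hinge axis (59 mm above the bench when shut). A weak spring (1 N at the front) lifts it. The catch meets it at about 0.08; 8 to 18 N on the pad then snaps it under, and the catch holds it at 0. Over 40 N strains it.
- cover_pad (a point): Middle of the thumb ribs on the cover's outer face, where to press; moves with the cover, 113 mm from the hinge. At (-47, 0, 59) mm in the filter box's frame when shut. The outer face looks away from the robot while the cover stands open; push there to swing it over.
- jar: Glass jar, 72 mm wide, 105 mm high; a bystander, leave it alone. Origin on its underside.
- wrench: Wrench lying on the bench; a bystander, leave it alone. Origin on its underside.
- screwdriver: Screwdriver lying on the bench; a bystander, leave it alone. Origin on its underside.
- clip_bin: Small open grey bin, 110 x 80 x 45 mm; a bystander, leave it alone. Origin on its underside.
- funnel: Steel stuffing nozzle standing on its 64 mm flange, 110 mm high; a bystander, leave it alone. Origin on its underside.
- mug: White mug, 80 mm wide, 95 mm high; a bystander, leave it alone. Origin on its underside.
- hammer: Hammer lying on the bench; a bystander, leave it alone. Origin on its underside.
Not all that is in view belongs to the job. Leave any orange look-alike of the cassette alone.

How it is judged (in metres and radians):
On the way, in this order (a step that is already met when the one before it is completed fails the run):
1. the long cassette lies on its side on the bench, clear of the filter box, and is let go (angle between cassette's own z axis and vertical between 1.45 and 1.69 rad and height (world z) of cassette below 0.028 m and horizontal distance between cassette and filter_box above 0.1 m and contact force between the fingers and cassette below 0.05 N), for 0.2 s.
2. the long cassette lies in the bed with its spigot in the notch, let go, while the cover is still open (distance between spigot_tip and port below 0.007 m and distance between plain_end and bed_front below 0.007 m and contact force between the fingers and cassette below 0.05 N and value of joint cover above 0.5 rad), for 0.2 s.
At the end, for the whole second after the job is handed in: The cover stays shut by its catch (within 0.025 rad of fully shut) with nothing pressing on it, and the long cassette lies at rest in the bed, spigot tip and plain end each within 7 mm of their seated places (value of joint cover below 0.025 rad and distance between spigot_tip and port below 0.007 m and distance between plain_end and bed_front below 0.007 m and linear speed of cassette below 0.02 m/s); the robot touches nothing.
It fails at once if the cover is pushed with more than 40 N (contact force between the fingers and cover above 40 N).
It fails at once if the short cassette is taken out of the rack (distance of short_cassette from where it was at the start of the episode above 0.03 m).
It fails at once if a bystander is pushed about (more than 30 mm) (distance of any of jar, wrench, screwdriver, clip_bin, funnel, mug, hammer from where it was at the start of the episode above 0.03 m).
It also fails if it takes over 72 s, if anything falls off the work surface, if the arm or the gripper's body presses on something with over 40 N, if the wrist force passes 120 N, or if a joint passes its speed limit or range.

## Working session

There is one attempt and no reset: what is moved stays moved. The work goes in short steps, Python scripts to look and compute and a tool call to move; the robot and the scene stay as the last step left them, time stands still between calls to the robot, and variables do not carry over. Pictures are saved under pics/ and viewed, on a budget of 10 in all, crops included, one or two more only if the job needs it, and the job is handed in when it is done.

Besides the shell and the picture viewer there is one more tool, called after ">>>" as name(argument=value, ...) on one line, values as JSON. send_rows: Moves the arm, as the interface text tells. Its arguments: {"type":"object","properties":{"rows":{"type":"array"}},"required":["rows"]}

```bash
ls; mkdir -p pics
cat > h.py <<'E'
import numpy as np, cv2
from cell import ctrl
def cal(c):
    k=ctrl.get_calibration(c); return np.array(k["intrinsics"]),np.array(k["T"])
def cloud(c,d):
    K,T=cal(c); v,u=np.mgrid[:420,:560]
    P=np.stack([(u-K[0,2])/K[0,0]*d,(v-K[1,2])/K[1,1]*d,d,np.ones_like(d)],-1)@T.T
    P=P[...,:3]; P[d<=0]=np.nan; return P
def ray(c,uv,z):
    K,T=cal(c); r=T[:3,:3]@np.linalg.solve(K,[uv[0],uv[1],1]); o=T[:3,3]; return o+r*(z-o[2])/r[2]
def proj(c,p):
    K,T=cal(c); q=np.linalg.inv(T)@np.append(p,1); q=K@q[:3]; return q[:2]/q[2]
E
python3 - <<'E'
from h import *
for c in("scene","top"):
    im,d=ctrl.get_image(c); cv2.imwrite(f"pics/{c}0.png",im); np.save(c+"0.npy",d)
    P=cloud(c,d)
    print(c,cal(c)[1][:3,3].round())
    for q in("cassette","short_cassette","rack","filter_box","cover","cover_pad","spigot_tip","plain_end","cover_hinge","port","bed_front"):
        for f in(ctrl.recognise,ctrl.place_of):
            try:
                r=f(c,q)
            except Exception as e: print(q,f.__name__,e);continue
            for x in r[:3]:
                u,v=np.round(x["uv"]).astype(int); print(q,f.__name__,round(x["confidence"],2),u,v,P[min(v,419),min(u,559)].round())
s=ctrl.read_state();print(s,ctrl.tcp_to_tips)
E
```

```text
pics
scene [ 962. -480. 1056.]
cassette call 0.85 190 248 [ 475. -220.  117.]
cassette call 0.69 251 270 [ 622. -165.  108.]
cassette call 0.61 190 216 [ 387. -144.   82.]
cassette call 0.94 160 238 [ 358. -231.   48.]
cassette call 0.89 252 279 [ 621. -163.   53.]
cassette call 0.79 191 224 [ 384. -147.   42.]
short_cassette call 0.87 209 263 [ 522. -209.   83.]
short_cassette call 0.65 214 275 [ 552. -222.   76.]
rack call 0.66 204 270 [ 522. -228.   73.]
rack call 0.72 205 270 [ 525. -227.   76.]
rack call 0.22 298 173 [481. 196.  12.]
filter_box call 0.67 304 166 [477. 231.  10.]
filter_box call 0.78 300 174 [488. 197.  13.]
cover call 0.81 322 164 [576. 168. 155.]
cover call it knows: bed_front, cassette, clip_bin, cover_hinge, cover_pad, filter_box, funnel, hammer, jar, mug, plain_end, port, rack, screwdriver, short_cassette, spigot_tip, wrench
cover_pad call 0.71 319 160 [570. 160. 175.]
cover_pad call 0.89 324 159 [579. 170. 176.]
spigot_tip call 0.98 186 213 [ 379. -149.   94.]
spigot_tip call 0.92 255 267 [ 626. -155.  112.]
spigot_tip call 0.9 196 247 [ 484. -209.  118.]
s
[... 2610 characters left out ...]
 10.]
{'clock': 2.2, 'qpos': array([ 1.17022791,  0.6283439 ,  0.03851548,  1.51742458, -0.02699666,
        0.99627183, -0.02001346]), 'qd': array([ 1.33873063e-03,  2.14563305e-03, -7.38046939e-05, -7.27476951e-04,
        2.20038967e-04, -1.20412685e-03, -6.14854215e-04]), 'tau': array([-3.35829259e-05, -5.63265467e+01,  1.22563820e+00, -1.93780017e+01,
        1.09177790e-02,  1.59376705e-03, -1.17922994e-05]), 'eef_pos': array([ 213.57854391, -613.92501214,  242.34221277]), 'tool_rot': array([ 3.14152222e+00, -2.80512582e-05,  3.34718687e-01]), 'force': array([0.18977139, 0.28911833, 0.18975551]), 'torque': array([-0.03597044,  0.01488939, -0.00866208]), 'width': 85.12024051640353} 11.0
```

View composite.

Run:
```python
import cv2,numpy as np
a=cv2.imread("pics/scene0.png")[130:320,120:400];b=cv2.imread("pics/top0.png")[150:330,180:460]
cv2.imwrite("pics/c0.png",np.vstack([cv2.resize(a,(600,407)),np.zeros((3,600,3),np.uint8)]))
cv2.imwrite("pics/c1.png",cv2.resize(b,None,fx=2.8,fy=2.8,interpolation=cv2.INTER_CUBIC))
```

```text
(no output)
```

View pics/c0.png

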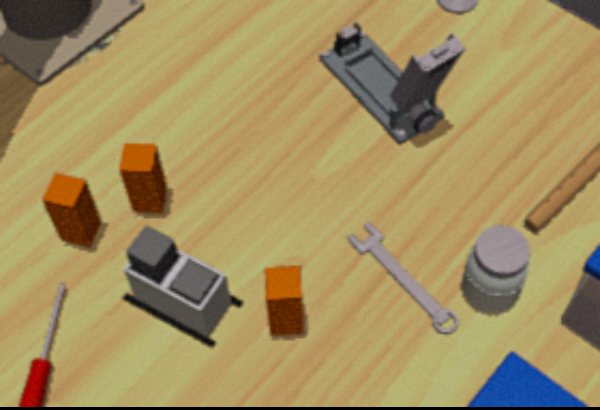

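View pics/c1.png

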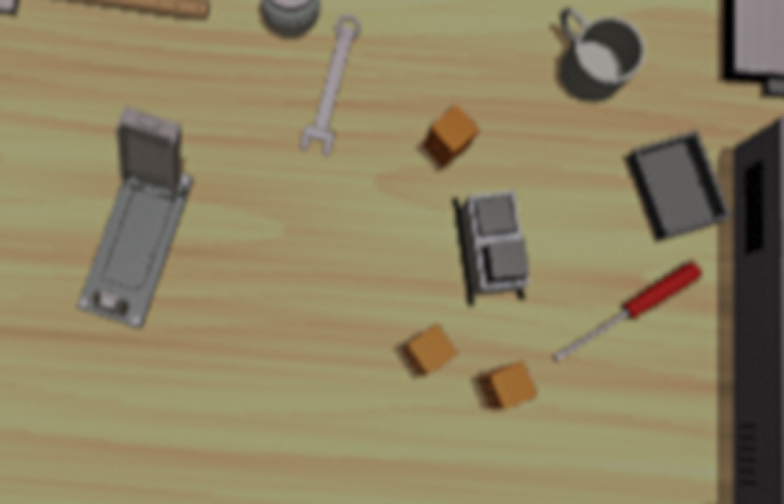

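Run:
```python
from h import *
for c in("scene","top"):
    P=cloud(c,np.load(c+"0.npy")).reshape(-1,3); P=P[~np.isnan(P[:,0])]
    def rect(n,c0,r,z0,z1):
        m=(np.hypot(P[:,0]-c0[0],P[:,1]-c0[1])<r)&(P[:,2]>z0)&(P[:,2]<z1); Q=P[m]
        (x,y),(w,h),a=cv2.minAreaRect(Q[:,:2].astype(np.float32)); print(c,n,len(Q),"ctr",round(x),round(y),"size",round(w),round(h),"ang",round(a,1),"med",np.median(Q,0).round(1),"mean",Q.mean(0).round(1)); return Q
    rect("bench",(450,50),60,-30,30)
    rect("rack",(490,-200),75,68,92)
    rect("cass",(455,-207),45,108,130)
    rect("short",(515,-195),45,79,92)
    rect("box",(480,205),130,6,26)
    rect("box all",(480,205),130,6,70)
    Q=rect("cover",(565,180),80,65,220)
    m=Q.mean(0); U,S,V=np.linalg.svd(Q-m,full_matrices=False); print("plane n",V[2].round(3),S.round(), "zmax",Q[:,2].max())
    Q=rect("catch",(420,222),50,35,80)
```

```text
scene bench 1097 ctr 450 50 size 118 118 ang 72.0 med [451.2  48.9   0.5] mean [450.6  49.2   0.5]
scene rack 663 ctr 494 -207 size 108 55 ang 11.3 med [ 512.5 -210.5   80.3] mean [ 510.3 -209.9   80. ]
scene cass 283 ctr 468 -213 size 43 41 ang 11.5 med [ 470.5 -214.9  118.2] mean [ 470.  -214.5  117.7]
scene short 359 ctr 515 -204 size 64 53 ang 13.0 med [ 516.9 -204.7   82.9] mean [ 516.2 -204.4   83. ]
scene box 977 ctr 480 181 size 146 251 ang 83.2 med [455.3 199.5  12.8] mean [461.3 201.2  13.6]
scene box all 1298 ctr 480 181 size 146 251 ang 83.2 med [463.1 197.   14.3] mean [471.2 199.3  21.1]
scene cover 558 ctr 555 187 size 69 60 ang 75.3 med [565.  167.8 148.8] mean [562.5 174.6 140. ]
plane n [-0.894  0.379  0.238] [909. 487. 185.] zmax 188.58896301844186
scene catch 67 ctr 396 225 size 40 17 ang 77.7 med [396.8 224.1  52.4] mean [396.3 224.8  51. ]
top bench 1016 ctr 451 51 size 116 116 ang 4.2 med [449.7  50.3   0.7] mean [449.9  50.2   0.9]
top rack 374 ctr 495 -206 size 107 54 ang 9.9 med [ 511.7 -198.3   80.6] mean [ 505.2 -200.6   80.1]
top cass 178 ctr 469 -211 size 40 40 ang 9.9 med [ 468.7 -211.2  118.6] mean [ 468.6 -211.2  118.7]
top short 207 ctr 510 -203 size 74 52 ang 11.6 med [ 519.9 -199.3   82.6] mean [ 519.  -199.9   83. ]
top box 1267 ctr 478 199 size 236 252 ang 82.2 med [464.  209.   12.8] mean [464.1 209.4  13.1]
top box all 1490 ctr 478 199 size 236 252 ang 82.2 med [466.  209.4  13.6] mean [466.5 209.   18.4]
top cover 462 ctr 556 189 size 66 60 ang 77.3 med [564.  188.8 130.6] mean [562.5 188.5 132.7]
plane n [-0.946  0.215  0.241] [853. 465. 170.] zmax 189.373099353312
top catch 57 ctr 397 227 size 37 16 ang 81.4 med [396.8 227.1  53.3] mean [396.4 226.8  51.5]
```

>>> send_rows(rows=[{"x":2.2,"y":3.5,"roll":-2},{"x":4.4,"y":7,"roll":-4},{"x":6.6,"y":10.4,"roll":-6},{"x":8.8,"y":13.9,"roll":-8},{"x":11,"y":17.4,"roll":-8.7}])

```text
$.rows[0]: bad value
```

>>> send_rows(rows=[{"x":2.2,"y":3.5},{"x":4.4,"y":7},{"x":6.6,"y":10.4},{"x":8.8,"y":13.9},{"x":11,"y":17.4}])

```text
$.rows[0]: bad value
```

Run:
```python
from h import *
print({k:np.round(v,3) for k,v in ctrl.read_state().items() if k in("clock","eef_pos","tool_rot","width")})
best=None
for c in("scene","top"):
    P=cloud(c,np.load(c+"0.npy")).reshape(-1,3); P=P[~np.isnan(P[:,0])]
    for yaw in(-10,-12,-14,-16,-18):
        a=np.radians(yaw);R=np.array([[np.cos(a),np.sin(a)],[-np.sin(a),np.cos(a)]])
        q=(P[:,:2]-[471.5,208.7])@R.T
        m=(P[:,2]>5)&(P[:,2]<32)&(abs(q[:,1])<60)&(q[:,0]>-120)&(q[:,0]<20)
        pc=lambda v:np.percentile(v,[1,3,97,99]).round(1)
        e=[ (np.percentile(q[m&(q[:,0]>k)&(q[:,0]<k+20),1],[4,96])).round(1).tolist() for k in(-90,-60,-30,0)]
        print(c,yaw,"x",pc(q[m&(abs(q[:,1])<30),0]),"y per slice",e)
```

```text
{'clock': np.float64(2.2), 'eef_pos': array([ 213.579, -613.925,  242.342]), 'tool_rot': array([ 3.142, -0.   ,  0.335]), 'width': np.float64(85.12)}
scene -10 x [-96.2 -89.   14.   18.3] y per slice [[-35.2, 37.7], [-36.1, 35.9], [-39.2, 33.1], [-41.2, 22.2]]
scene -12 x [-92.6 -87.9  14.4  18.7] y per slice [[-37.9, 34.8], [-38.2, 34.4], [-40.0, 33.4], [-40.6, 22.1]]
scene -14 x [-91.4 -87.4  14.4  18.4] y per slice [[-40.8, 32.0], [-40.0, 32.8], [-40.6, 33.7], [-40.2, 22.2]]
scene -16 x [-91.  -87.   14.3  18.5] y per slice [[-43.6, 28.7], [-41.8, 31.3], [-41.0, 33.5], [-39.9, 22.4]]
scene -18 x [-91.4 -87.   14.   17.9] y per slice [[-46.3, 26.2], [-43.5, 29.5], [-41.9, 32.9], [-39.6, 22.5]]
top -10 x [-103.9  -94.7   16.7   19.1] y per slice [[-39.7, 45.0], [-35.7, 42.2], [-37.4, 37.3], [-38.4, 37.2]]
top -12 x [-102.7  -94.5   16.3   18.8] y per slice [[-42.3, 42.4], [-37.3, 40.5], [-37.6, 38.5], [-37.4, 37.7]]
top -14 x [-101.8  -94.6   16.5   18.7] y per slice [[-41.9, 42.3], [-38.3, 38.6], [-38.5, 37.7], [-36.7, 38.5]]
top -16 x [-102.2  -94.6   16.6   18.6] y per slice [[-44.7, 41.1], [-39.5, 36.5], [-39.1, 37.7], [-36.7, 38.9]]
top -18 x [-102.3  -94.8   16.5   19.1] y per slice [[-48.2, 38.3], [-40.9, 35.6], [-39.9, 36.9], [-36.4, 39.0]]
```

>>> send_rows(rows=[{"x":2.2,"y":3.5,"z":0,"roll":-2,"claw":0},{"x":4.4,"y":7,"z":0,"roll":-4,"claw":0},{"x":6.6,"y":10.4,"z":0,"roll":-6,"claw":0},{"x":8.8,"y":13.9,"z":0,"roll":-8,"claw":0},{"x":11,"y":17.4,"z":0,"roll":-8.7,"claw":0}])

```text
clock: 2.62
eef_pos: [324.3, -438.3, 242.4]
tool_rot: [3.141, -0.0, 0.181]
force: [0.9, 0.6, -0.5]
width: 85.4
```

>>> send_rows(rows=[{"x":2.2,"y":3.5,"z":0,"roll":0,"claw":0},{"x":4.4,"y":7,"z":0,"roll":0,"claw":0},{"x":6.6,"y":10.4,"z":0,"roll":0,"claw":0},{"x":8.8,"y":13.9,"z":0,"roll":0,"claw":0},{"x":11,"y":17.4,"z":0,"roll":0,"claw":0}])

```text
clock: 3.03
eef_pos: [434.5, -264.2, 242.6]
tool_rot: [3.141, -0.001, 0.183]
force: [0.7, -0.0, 0.0]
width: 85.2
```

>>> send_rows(rows=[{"x":1.7,"y":2.6,"z":-2,"roll":0,"claw":0},{"x":3.4,"y":5.2,"z":-4,"roll":0,"claw":0},{"x":3.4,"y":5.2,"z":-7,"roll":0,"claw":0},{"x":3.4,"y":5.2,"z":-8,"roll":0,"claw":0},{"x":3.4,"y":5.2,"z":-8,"roll":0,"claw":0}])

```text
clock: 3.45
eef_pos: [465.6, -213.5, 160.2]
tool_rot: [-3.139, 0.005, 0.183]
force: [-0.8, -0.0, 0.2]
width: 85.5
```

Run:
```python
from h import *
im,d=ctrl.get_image("scene"); s=ctrl.read_state(); print(s["eef_pos"].round(1),ctrl.tcp_to_tips)
p=s["eef_pos"]; u,v=proj("scene",[468,-212,118]).astype(int)
cv2.imwrite("pics/g1.png",cv2.resize(im[v-60:v+60,u-80:u+80],None,fx=4,fy=4))
```

```text
[ 466.3 -214.7  161.7] 11.0
```

View pics/g1.png

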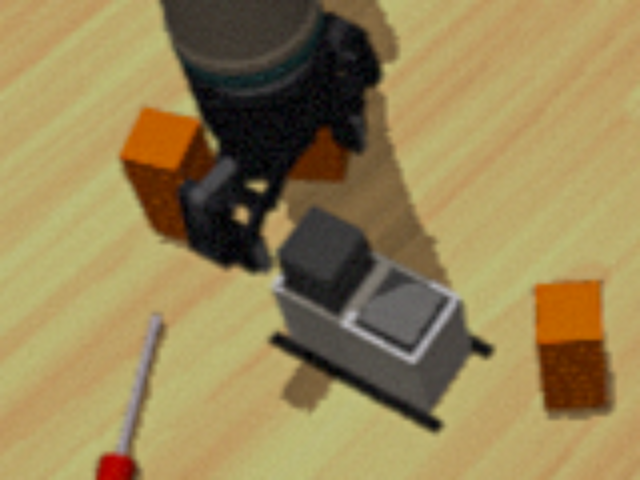

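>>> send_rows(rows=[{"x":0.2,"y":0.2,"z":-2,"roll":0,"claw":0},{"x":0.2,"y":0.2,"z":-4,"roll":0,"claw":0},{"x":0.2,"y":0.2,"z":-6,"roll":0,"claw":0},{"x":0.2,"y":0.2,"z":-6,"roll":0,"claw":0},{"x":0.2,"y":0.2,"z":-6,"roll":0,"claw":0}])

```text
clock: 3.92
eef_pos: [469.3, -213.4, 103.1]
tool_rot: [3.141, 0.0, 0.18]
force: [0.2, -0.0, 1.7]
width: 85.4
```

>>> send_rows(rows=[{"x":0,"y":0,"z":0,"roll":0,"claw":0.3},{"x":0,"y":0,"z":0,"roll":0,"claw":0.6},{"x":0,"y":0,"z":0,"roll":0,"claw":1},{"x":0,"y":0,"z":0,"roll":0,"claw":1},{"x":0,"y":0,"z":0,"roll":0,"claw":1}])

```text
clock: 4.33
eef_pos: [470.2, -212.2, 103.6]
tool_rot: [3.141, -0.002, 0.183]
force: [-0.9, 1.2, 7.4]
width: 39.0
```

>>> send_rows(rows=[{"x":0,"y":0,"z":0,"roll":0,"claw":1},{"x":0,"y":0,"z":0,"roll":0,"claw":1},{"x":0,"y":0,"z":0,"roll":0,"claw":1}])

```text
clock: 4.58
eef_pos: [470.2, -212.2, 103.6]
tool_rot: [3.141, -0.002, 0.183]
force: [-0.6, 0.6, 7.2]
width: 39.2
```

>>> send_rows(rows=[{"x":0,"y":0,"z":2,"roll":0,"claw":1},{"x":0,"y":0,"z":5,"roll":0,"claw":1},{"x":0,"y":0,"z":8,"roll":0,"claw":1},{"x":0,"y":0,"z":10.5,"roll":0,"claw":1},{"x":0,"y":0,"z":10.5,"roll":0,"claw":1}])

```text
clock: 5.0
eef_pos: [472.4, -213.1, 212.3]
tool_rot: [3.137, -0.008, 0.183]
force: [1.6, -0.0, -0.8]
width: 39.3
```

>>> send_rows(rows=[{"x":0.5,"y":3,"z":0,"roll":-5,"claw":1},{"x":1,"y":6,"z":0,"roll":-10,"claw":1},{"x":1.5,"y":9,"z":0,"roll":-15,"claw":1},{"x":2,"y":12,"z":0,"roll":-20,"claw":1},{"x":2.5,"y":15,"z":0,"roll":-24.5,"claw":1}])

```text
clock: 5.42
eef_pos: [494.1, -60.5, 206.9]
tool_rot: [3.141, 0.001, -0.249]
force: [0.8, -0.2, -1.8]
width: 38.9
```

>>> send_rows(rows=[{"x":0.3,"y":2.5,"z":0,"roll":0,"claw":1},{"x":0.5,"y":5,"z":-1,"roll":0,"claw":1},{"x":0.5,"y":6.2,"z":-3,"roll":0,"claw":1},{"x":0.5,"y":6.2,"z":-5,"roll":0,"claw":1},{"x":0.5,"y":6.2,"z":-5,"roll":0,"claw":1}])

```text
clock: 5.83
eef_pos: [496.7, 1.6, 154.1]
tool_rot: [3.14, 0.007, -0.242]
force: [-1.8, -0.8, -1.8]
width: 39.0
```

Run:
```python
from h import *
im,d=ctrl.get_image("scene"); s=ctrl.read_state(); print(s["eef_pos"].round(1),s["tool_rot"].round(3),s["width"],s["force"].round(1),ctrl.tcp_to_tips)
u,v=proj("scene",s["eef_pos"]).astype(int)
cv2.imwrite("pics/g2.png",cv2.resize(im[v-50:v+70,u-80:u+80],None,fx=4,fy=4))
P=cloud("scene",d).reshape(-1,3)
```

```text
[4.977e+02 4.000e-01 1.557e+02] [ 3.14   0.005 -0.244] 38.91716866868834 [ 0.8 -0.4 -0.9] 11.0
```

View pics/g2.png

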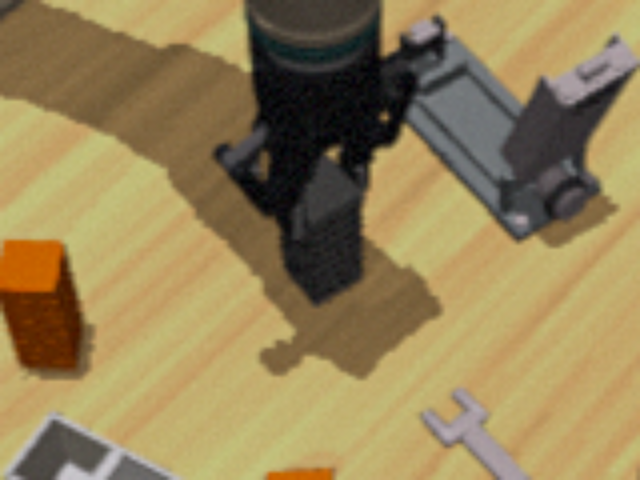

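>>> send_rows(rows=[{"x":0,"y":0,"z":-2,"roll":0,"claw":1},{"x":0,"y":0,"z":-4,"roll":0,"claw":1},{"x":0,"y":0,"z":-5.3,"roll":0,"claw":1},{"x":0,"y":0,"z":-5.7,"roll":0,"claw":1},{"x":0,"y":0,"z":-5.7,"roll":0,"claw":1}])

```text
clock: 6.3
eef_pos: [499.4, -0.8, 100.2]
tool_rot: [3.141, 0.001, -0.246]
force: [0.2, 0.0, -1.1]
width: 39.1
```

>>> send_rows(rows=[{"x":0,"y":0,"z":0,"roll":0,"claw":1},{"x":0,"y":0,"z":0,"roll":0,"claw":1}])

```text
clock: 6.47
eef_pos: [500.5, -0.3, 101.5]
tool_rot: [-3.141, -0.002, -0.245]
force: [-0.6, -0.2, -1.9]
width: 38.9
```

>>> send_rows(rows=[{"x":0,"y":0,"z":-0.2,"roll":0,"claw":1},{"x":0,"y":0,"z":-0.3,"roll":0,"claw":1},{"x":0,"y":0,"z":-0.3,"roll":0,"claw":1},{"x":0,"y":0,"z":-0.3,"roll":0,"claw":1}])

```text
clock: 6.8
eef_pos: [499.8, 0.1, 97.6]
tool_rot: [-3.141, -0.001, -0.245]
force: [0.9, 0.3, 0.2]
width: 39.1
```

>>> send_rows(rows=[{"x":0,"y":0,"z":0,"roll":0,"claw":0.8},{"x":0,"y":0,"z":0,"roll":0,"claw":0.5},{"x":0,"y":0,"z":0,"roll":0,"claw":0},{"x":0,"y":0,"z":0,"roll":0,"claw":0},{"x":0,"y":0,"z":0,"roll":0,"claw":0}])

```text
clock: 7.22
eef_pos: [499.6, 0.1, 97.3]
tool_rot: [3.142, -0.0, -0.245]
force: [0.5, -0.4, -0.2]
width: 77.4
```

>>> send_rows(rows=[{"x":0,"y":0,"z":2,"roll":0,"claw":0},{"x":0,"y":0,"z":5,"roll":0,"claw":0},{"x":2,"y":-0.5,"z":6,"roll":0,"claw":0},{"x":4,"y":-1,"z":6,"roll":0,"claw":1},{"x":6,"y":-1.5,"z":6,"roll":0,"claw":1}])

```text
clock: 7.63
eef_pos: [560.9, -14.9, 158.7]
tool_rot: [-3.141, -0.002, -0.244]
force: [0.4, 0.8, 0.4]
width: 63.9
```

Run:
```python
from h import *
im,d=ctrl.get_image("scene"); s=ctrl.read_state(); print(s["eef_pos"].round(1),s["tool_rot"].round(3),s["width"],s["force"].round(1),ctrl.tcp_to_tips)
u,v=proj("scene",[500,0,60]).astype(int)
cv2.imwrite("pics/g3.png",cv2.resize(im[v-60:v+60,u-80:u+80],None,fx=4,fy=4))
```

```text
[565.7 -16.4 158.5] [-3.141 -0.008 -0.245] 56.371749899758946 [ 6.5 -1.7 -0.4] 11.0
```

View pics/g3.png

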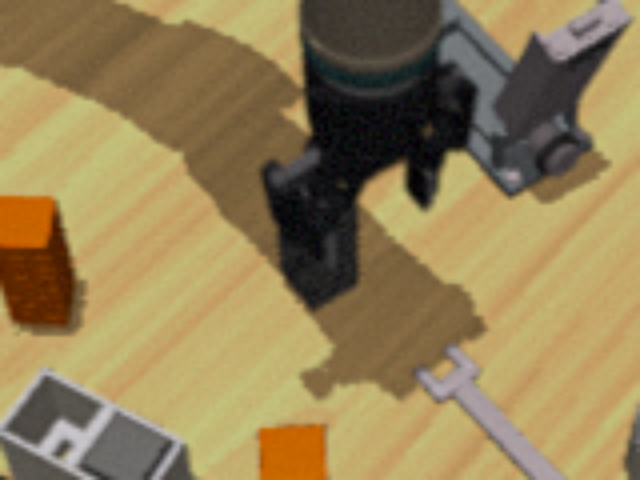

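>>> send_rows(rows=[{"x":0,"y":0,"z":-2,"roll":0,"claw":1},{"x":0,"y":0,"z":-4,"roll":0,"claw":1},{"x":0,"y":0,"z":-5,"roll":0,"claw":1},{"x":0,"y":0,"z":-5,"roll":0,"claw":1},{"x":-1.5,"y":0.4,"z":-5,"roll":0,"claw":1}])

```text
clock: 8.1
eef_pos: [547.1, -11.8, 107.2]
tool_rot: [3.141, -0.003, -0.246]
force: [-0.2, -1.0, 0.6]
width: 0.1
```

>>> send_rows(rows=[{"x":-0.8,"y":0.2,"z":0,"roll":0,"claw":1},{"x":-1.4,"y":0.35,"z":0,"roll":0,"claw":1},{"x":-2,"y":0.5,"z":0,"roll":0,"claw":1},{"x":-2.6,"y":0.65,"z":0,"roll":0,"claw":1},{"x":-3.2,"y":0.8,"z":0,"roll":0,"claw":1}])

```text
clock: 8.52
eef_pos: [512.5, -2.8, 107.8]
tool_rot: [-3.141, -0.001, -0.245]
force: [-0.5, 0.3, 0.2]
width: -0.3
```

>>> send_rows(rows=[{"x":-0.6,"y":0.15,"z":0,"roll":0,"claw":1},{"x":-1.2,"y":0.3,"z":0,"roll":0,"claw":1},{"x":-1.2,"y":0.3,"z":2,"roll":0,"claw":1},{"x":-1.2,"y":0.3,"z":5,"roll":0,"claw":1},{"x":-1.2,"y":0.3,"z":5,"roll":0,"claw":0}])

```text
clock: 8.93
eef_pos: [503.0, 0.0, 161.1]
tool_rot: [-3.14, -0.007, -0.245]
force: [-0.4, -0.1, 0.9]
width: 10.7
```

Run:
```python
from h import *
im,d=ctrl.get_image("scene"); s=ctrl.read_state(); print(s["eef_pos"].round(1),s["tool_rot"].round(3),s["width"],s["force"].round(1),ctrl.tcp_to_tips)
u,v=proj("scene",[460,10,40]).astype(int)
cv2.imwrite("pics/g4.png",cv2.resize(im[v-60:v+60,u-80:u+80],None,fx=4,fy=4))
```

```text
[5.023e+02 1.000e-01 1.595e+02] [-3.14  -0.005 -0.245] 18.27454048148684 [-0.7  0.3 -1. ] 11.0
```

View pics/g4.png

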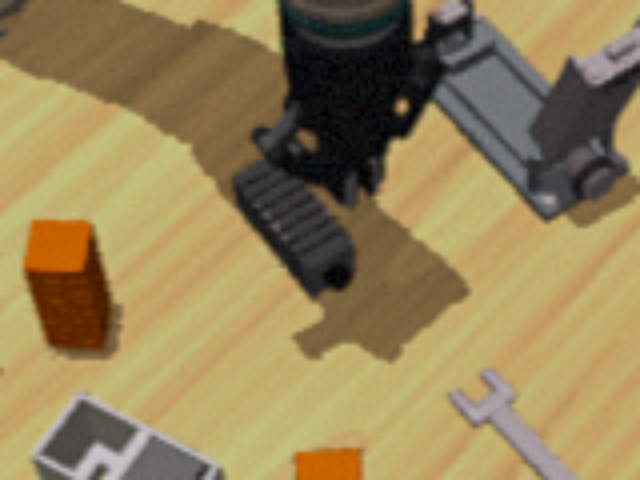

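>>> send_rows(rows=[{"x":3,"y":-4,"z":1,"roll":0,"claw":0},{"x":5,"y":-8,"z":1,"roll":0,"claw":0},{"x":5,"y":-8,"z":1,"roll":0,"claw":0}])

```text
clock: 9.23
eef_pos: [553.5, -86.3, 167.8]
tool_rot: [3.138, -0.006, -0.25]
force: [0.6, -0.3, 1.1]
width: 55.6
```

Run:
```python
from h import *
print(ctrl.read_state()["eef_pos"].round(1))
for c in("scene","top"):
    im,d=ctrl.get_image(c); P=cloud(c,d).reshape(-1,3); P=P[~np.isnan(P[:,0])]
    for z0,z1 in((34,50),(12,50)):
        m=(np.hypot(P[:,0]-460,P[:,1]-8)<85)&(P[:,2]>z0)&(P[:,2]<z1); Q=P[m][:,:2]
        if len(Q)<20: print(c,"few");continue
        (x,y),wh,a=cv2.minAreaRect(Q.astype(np.float32)); l=np.linalg.svd(Q-Q.mean(0),full_matrices=False)[2][0]
        print(c,z0,len(Q),round(x,1),round(y,1),np.round(wh),round(a,1),"pca yaw",np.degrees(np.arctan(l[1]/l[0])).round(1),"zmed",np.median(P[m][:,2]).round(1))
    for q in("cassette","spigot_tip","plain_end"):
        for x in ctrl.place_of(c,q):
            p=ray(c,x["uv"],20); 
            if abs(p[1]-10)<60 and 350<p[0]<560: print(c,q,round(x["confidence"],2),p.round(1))
```

```text
[553.5 -86.3 167.8]
scene few
scene 12 87 430.7 0.7 [106.  31.] 4.5 pca yaw -2.5 zmed 26.6
scene cassette 0.69 [460.9  22.4  20. ]
scene spigot_tip 0.46 [489.    1.8  20. ]
scene plain_end 0.56 [376.2  24.2  20. ]
top few
top few
```

>>> send_rows(rows=[{"x":-1,"y":4,"z":1,"roll":0,"claw":0},{"x":-2,"y":8,"z":2,"roll":0,"claw":0},{"x":-3,"y":12,"z":2,"roll":0,"claw":0},{"x":-3,"y":14,"z":2,"roll":0,"claw":0},{"x":-3,"y":14,"z":2,"roll":0,"claw":0}])

```text
clock: 10.05
eef_pos: [519.3, 68.1, 187.4]
tool_rot: [-3.138, 0.002, -0.234]
force: [-0.2, 0.1, -0.8]
width: 85.3
```

```bash
cat > cas.py <<'E'
from h import *
print(ctrl.read_state()["eef_pos"].round(1))
for c in("scene",):
    im,d=ctrl.get_image(c); cv2.imwrite("pics/last.png",im);P=cloud(c,d).reshape(-1,3); P=P[~np.isnan(P[:,0])]
    for z0,z1 in((34,47),(12,50)):
        m=(np.hypot(P[:,0]-460,P[:,1]-8)<75)&(P[:,2]>z0)&(P[:,2]<z1); Q=P[m][:,:2]
        if len(Q)<20: print(c,"few");continue
        (x,y),wh,a=cv2.minAreaRect(Q.astype(np.float32)); l=np.linalg.svd(Q-Q.mean(0),full_matrices=False)[2][0]
        print(c,z0,len(Q),round(x,1),round(y,1),np.round(wh),round(a,1),"pca yaw",np.degrees(np.arctan(l[1]/l[0])).round(1),"zmed",np.median(P[m][:,2]).round(1),"mean",Q.mean(0).round(1))
    for q in("cassette","spigot_tip","plain_end"):
        for x in ctrl.place_of(c,q):
            p=ray(c,x["uv"],20)
            if abs(p[1]-10)<60 and 350<p[0]<560: print(c,q,round(x["confidence"],2),p.round(1))
E
python3 cas.py
```

```text
[519.3  68.1 187.4]
scene 34 379 430.5 16.2 [42. 87.] 75.8 pca yaw -14.1 zmed 40.6 mean [431.2  14.8]
scene 12 510 435.9 14.3 [42. 98.] 76.6 pca yaw -12.9 zmed 39.6 mean [436.8  11.2]
scene cassette 0.64 [467.3  15.2  20. ]
scene spigot_tip 0.58 [482.6   9.1  20. ]
scene plain_end 0.57 [371.9  30.1  20. ]
scene plain_end 0.17 [483.6  11.3  20. ]
```

```bash
sed -i 's/-460,P\[:,1\]-8)<75/-428,P[:,1]-17)<75/' cas.py; python3 cas.py
```

```text
[520.5  59.1 187.3]
scene 34 433 422.8 18.1 [ 42. 103.] 75.9 pca yaw -13.8 zmed 40.5 mean [424.3  16.7]
scene 12 577 428.5 16.0 [ 43. 115.] 75.5 pca yaw -12.6 zmed 39.7 mean [429.7  13. ]
scene cassette 0.74 [462.5  15.6  20. ]
scene spigot_tip 0.96 [483.7   5.7  20. ]
scene plain_end 0.87 [386.2  31.8  20. ]
```

>>> send_rows(rows=[{"x":-3,"y":-1.3,"z":0,"roll":0,"claw":0},{"x":-6,"y":-2.6,"z":-2,"roll":0,"claw":0},{"x":-9,"y":-4,"z":-4,"roll":0,"claw":0},{"x":-9.7,"y":-4.1,"z":-7,"roll":0,"claw":0},{"x":-9.7,"y":-4.1,"z":-9,"roll":0,"claw":0}])

```text
clock: 10.87
eef_pos: [420.0, 17.3, 96.3]
tool_rot: [3.14, 0.003, -0.248]
force: [0.5, -0.4, -0.4]
width: 85.4
```

>>> send_rows(rows=[{"x":0,"y":0,"z":0,"roll":0,"claw":0},{"x":0,"y":0,"z":0,"roll":0,"claw":0},{"x":0,"y":0,"z":0,"roll":0,"claw":0}])

```text
clock: 11.12
eef_pos: [424.8, 18.8, 98.0]
tool_rot: [-3.141, -0.002, -0.245]
force: [-0.3, -0.0, 0.1]
width: 85.6
```

>>> send_rows(rows=[{"x":0,"y":0,"z":-2,"roll":0,"claw":0},{"x":0,"y":0,"z":-4,"roll":0,"claw":0},{"x":0,"y":0,"z":-6,"roll":0,"claw":0},{"x":0,"y":0,"z":-7.2,"roll":0,"claw":0},{"x":0,"y":0,"z":-7.2,"roll":0,"claw":0}])

```text
clock: 11.53
eef_pos: [423.7, 23.0, 37.2]
tool_rot: [-3.133, 0.01, -0.245]
force: [0.5, 0.9, -0.3]
width: 85.5
```

>>> send_rows(rows=[{"x":0,"y":0,"z":0,"roll":0,"claw":0.4},{"x":0,"y":0,"z":0,"roll":0,"claw":0.6},{"x":0,"y":0,"z":0,"roll":0,"claw":1},{"x":0,"y":0,"z":0,"roll":0,"claw":1},{"x":0,"y":0,"z":0,"roll":0,"claw":1}])

```text
clock: 11.95
eef_pos: [422.3, 22.3, 37.6]
tool_rot: [-3.134, 0.012, -0.246]
force: [-0.3, 0.3, 8.3]
width: 38.4
```

>>> send_rows(rows=[{"x":0,"y":0,"z":0,"roll":0,"claw":1},{"x":0,"y":0,"z":0,"roll":0,"claw":1},{"x":0,"y":0,"z":0,"roll":0,"claw":1}])

```text
clock: 12.2
eef_pos: [422.4, 22.3, 37.6]
tool_rot: [-3.133, 0.012, -0.246]
force: [-0.9, 0.3, 8.2]
width: 38.5
```

>>> send_rows(rows=[{"x":0,"y":0,"z":1.5,"roll":0,"claw":1},{"x":0,"y":0,"z":4,"roll":0,"claw":1},{"x":0,"y":0,"z":7,"roll":0,"claw":1},{"x":0,"y":0,"z":9.5,"roll":0,"claw":1},{"x":0,"y":0,"z":9.5,"roll":0,"claw":1}])

```text
clock: 12.62
eef_pos: [423.6, 22.0, 135.1]
tool_rot: [-3.133, 0.008, -0.246]
force: [0.2, -0.3, -1.2]
width: 38.1
```

>>> send_rows(rows=[{"x":0,"y":3,"z":0,"roll":0,"claw":1},{"x":1,"y":6,"z":0,"roll":0,"claw":1},{"x":2,"y":9,"z":0,"roll":0,"claw":1},{"x":3,"y":12,"z":0,"roll":0,"claw":1},{"x":3.5,"y":15,"z":0,"roll":0,"claw":1}])

```text
clock: 13.03
eef_pos: [457.4, 173.7, 131.2]
tool_rot: [-3.135, 0.013, -0.246]
force: [-0.1, 0.2, -1.2]
width: 38.6
```

>>> send_rows(rows=[{"x":0.5,"y":2,"z":0,"roll":0,"claw":1},{"x":0.5,"y":3.5,"z":0,"roll":0,"claw":1},{"x":0.5,"y":3.5,"z":0,"roll":0,"claw":1},{"x":0.5,"y":3.5,"z":0,"roll":0,"claw":1},{"x":0.5,"y":3.5,"z":0,"roll":0,"claw":1}])

```text
clock: 13.45
eef_pos: [461.2, 205.9, 131.1]
tool_rot: [-3.136, 0.014, -0.247]
force: [1.1, -0.0, -2.0]
width: 38.8
```

Run:
```python
from h import *
im,d=ctrl.get_image("scene"); s=ctrl.read_state(); p=s["eef_pos"];print(p.round(1),s["tool_rot"].round(3),s["width"],s["force"].round(1))
np.save("s5.npy",d)
u,v=proj("scene",[475,205,50]).astype(int);print(u,v)
cv2.imwrite("pics/g5.png",cv2.resize(im[v-60:v+60,u-80:u+80],None,fx=5,fy=5,interpolation=cv2.INTER_CUBIC))
P=cloud("scene",d).reshape(-1,3);P=P[~np.isnan(P[:,0])]
a=-.2443;R=np.array([[np.cos(a),np.sin(a)],[-np.sin(a),np.cos(a)]])
q=(P[:,:2]-p[:2])@R.T; zc=p[2]+2.4
for z0,z1 in((-8,6),(-40,6)):
    m=(abs(q[:,0])<75)&(abs(q[:,1])<30)&(P[:,2]>zc+z0)&(P[:,2]<zc+z1); Q=q[m]; 
    (x,y),wh,an=cv2.minAreaRect(Q.astype(np.float32)); print(len(Q),"rect ctr in tool",round(x,1),round(y,1),np.round(wh),an,"x pct",np.percentile(Q[:,0],[2,50,98]).round(1),"y",np.percentile(Q[:,1],[2,50,98]).round(1),"z",np.median(P[m][:,2]))
for n in("spigot_tip","plain_end"):
    for x in ctrl.place_of("scene",n): print(n,round(x["confidence"],2),((ray("scene",x["uv"],p[2]-17.6)-p)[:2]@R.T).round(1))
```

```text
[461.4 205.6 131.3] [-3.136  0.014 -0.248] 38.004012984104094 [-0.1  0.5 -1.8]
298 162
290 rect ctr in tool 11.4 -0.3 [84. 54.] 10.124513626098633 x pct [-17.   21.5  51.3] y [-25.3  -0.4  20.5] z 133.39203865530732
486 rect ctr in tool 16.7 -2.3 [ 55. 122.] 81.51912689208984 x pct [-35.1  26.5  61.3] y [-25.   -7.5  19.5] z 131.08682362351067
spigot_tip 0.96 [62.5  2.9]
spigot_tip 0.89 [ 270.5 -325.7]
spigot_tip 0.75 [  57.6 -373. ]
spigot_tip 0.74 [  45.7 -459.6]
plain_end 0.96 [  -7.3 -354.4]
plain_end 0.88 [ -21.6 -451.5]
plain_end 0.58 [-36.6 -13.8]
plain_end 0.58 [ 233.5 -309.7]
plain_end 0.32 [ 311.6 -577.9]
```

View pics/g5.png

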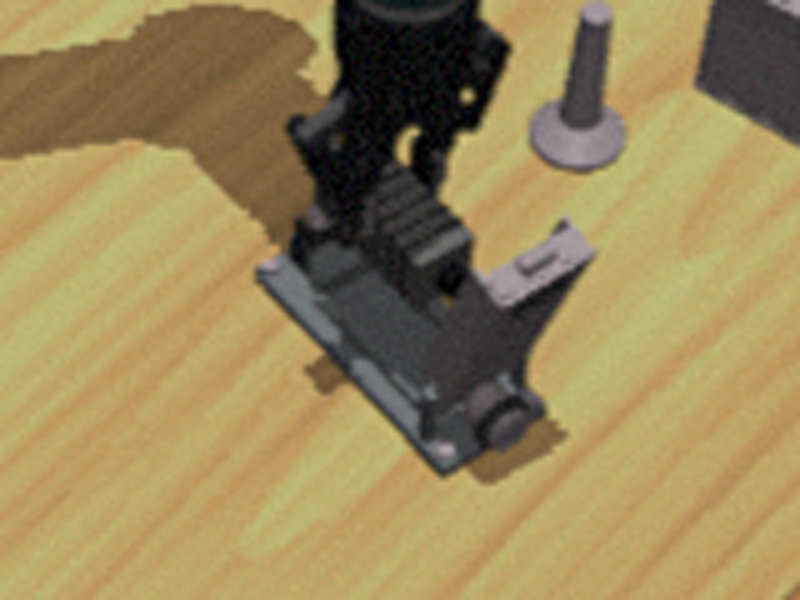

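>>> send_rows(rows=[{"x":1,"y":0.3,"z":0,"roll":0,"claw":1},{"x":1,"y":0.3,"z":-1.5,"roll":0,"claw":1},{"x":1,"y":0.3,"z":-3,"roll":0,"claw":1},{"x":1,"y":0.3,"z":-4,"roll":0,"claw":1},{"x":1,"y":0.3,"z":-4,"roll":0,"claw":1}])

```text
clock: 14.02
eef_pos: [470.4, 209.3, 89.7]
tool_rot: [-3.137, 0.017, -0.247]
force: [-0.1, 0.1, -2.2]
width: 38.1
```

>>> send_rows(rows=[{"x":0,"y":0,"z":0,"roll":0,"claw":1},{"x":0,"y":0,"z":0,"roll":0,"claw":1},{"x":0,"y":0,"z":0,"roll":0,"claw":1}])

```text
clock: 14.27
eef_pos: [472.2, 210.3, 92.0]
tool_rot: [-3.134, 0.013, -0.246]
force: [1.0, 1.4, -1.9]
width: 38.6
```

Run:
```python
from h import *
im,d=ctrl.get_image("scene"); s=ctrl.read_state(); p=s["eef_pos"];print(p.round(1),s["tool_rot"].round(3),s["width"],s["force"].round(1))
P=cloud("scene",d).reshape(-1,3);P=P[~np.isnan(P[:,0])]
a=-.2443;R=np.array([[np.cos(a),np.sin(a)],[-np.sin(a),np.cos(a)]])
q=(P[:,:2]-[471.3,208.5])@R.T; zc=p[2]+2.4
m=(q[:,0]>15)&(q[:,0]<58)&(abs(q[:,1])<30)&(P[:,2]>zc-6)&(P[:,2]<zc+5);Q=q[m]
print("cassette top, box frame x",np.percentile(Q[:,0],[2,50,98]).round(1),"y",np.percentile(Q[:,1],[2,50,98]).round(1),len(Q))
for x0 in(20,30,40): k=Q[abs(Q[:,0]-x0)<6]; print(x0,np.percentile(k[:,1],[4,96]).round(1))
u,v=proj("scene",[475,205,50]).astype(int)
cv2.imwrite("pics/g6.png",cv2.resize(im[v-40:v+40,u-50:u+50],None,fx=8,fy=8,interpolation=cv2.INTER_CUBIC))
```

```text
[472.1 210.4  92. ] [-3.134  0.013 -0.246] 38.388440171815866 [-0.6  0.1 -1.3]
cassette top, box frame x [16.4 30.5 49.4] y [-20.2  -4.7  20.2] 122
20 [-19.1  18.4]
30 [-19.1  19.8]
40 [-19.9  10.3]
```

View pics/g6.png

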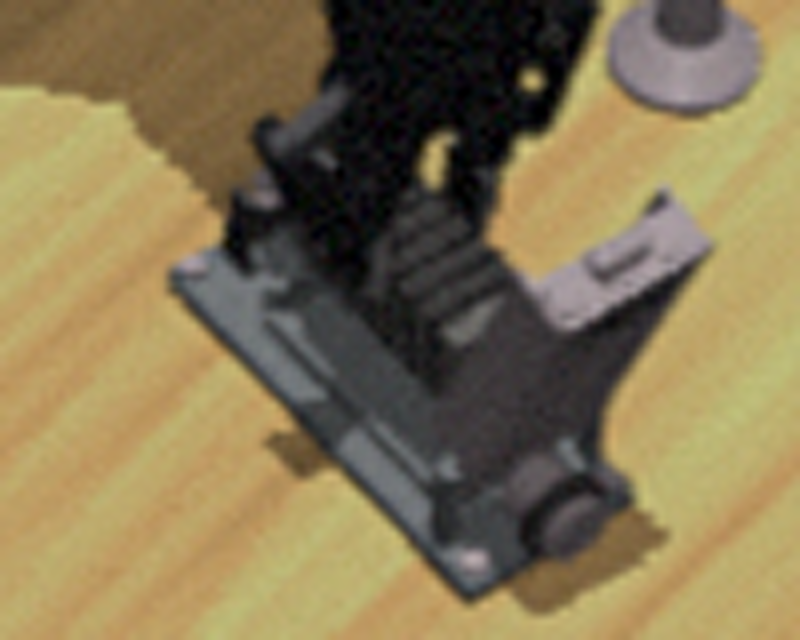

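>>> send_rows(rows=[{"x":-0.1,"y":-0.2,"z":-1,"roll":0,"claw":1},{"x":-0.1,"y":-0.2,"z":-2,"roll":0,"claw":1},{"x":-0.1,"y":-0.2,"z":-3,"roll":0,"claw":1},{"x":-0.1,"y":-0.2,"z":-3.5,"roll":0,"claw":1},{"x":-0.1,"y":-0.2,"z":-3.5,"roll":0,"claw":1}])

```text
clock: 14.73
eef_pos: [469.7, 208.0, 54.7]
tool_rot: [-3.137, 0.016, -0.246]
force: [-0.2, 0.0, -1.9]
width: 38.5
```

>>> send_rows(rows=[{"x":0,"y":0,"z":-0.2,"roll":0,"claw":1},{"x":0,"y":0,"z":-0.4,"roll":0,"claw":1},{"x":0,"y":0,"z":-0.5,"roll":0,"claw":1},{"x":0,"y":0,"z":-0.5,"roll":0,"claw":1}])

```text
clock: 15.07
eef_pos: [470.7, 208.4, 51.3]
tool_rot: [-3.135, 0.014, -0.246]
force: [-0.7, 0.4, -1.7]
width: 38.1
```

>>> send_rows(rows=[{"x":0,"y":0,"z":-0.1,"roll":0,"claw":1},{"x":0,"y":0,"z":-0.2,"roll":0,"claw":1},{"x":0,"y":0,"z":-0.2,"roll":0,"claw":1}])

```text
clock: 15.32
eef_pos: [470.8, 208.5, 49.7]
tool_rot: [-3.134, 0.013, -0.246]
force: [-0.7, -0.1, 2.7]
width: 38.2
```

>>> send_rows(rows=[{"x":0,"y":0,"z":0,"roll":0,"claw":0.7},{"x":0,"y":0,"z":0,"roll":0,"claw":0.4},{"x":0,"y":0,"z":0,"roll":0,"claw":0.1},{"x":0,"y":0,"z":0,"roll":0,"claw":0},{"x":0,"y":0,"z":0,"roll":0,"claw":0}])

```text
clock: 15.73
eef_pos: [470.7, 208.4, 49.3]
tool_rot: [-3.135, 0.014, -0.246]
force: [-0.7, -0.1, -0.1]
width: 83.7
```

>>> send_rows(rows=[{"x":0,"y":0,"z":2,"roll":0,"claw":0},{"x":0,"y":0,"z":5,"roll":0,"claw":0},{"x":-2,"y":0.5,"z":9,"roll":0,"claw":0},{"x":-5,"y":1.2,"z":13,"roll":0,"claw":0},{"x":-5,"y":1.2,"z":16,"roll":0,"claw":0}])

```text
clock: 16.15
eef_pos: [416.1, 220.4, 209.2]
tool_rot: [-3.138, 0.02, -0.245]
force: [-0.2, 1.2, -0.9]
width: 85.3
```

```bash
cat > box.py <<'E'
from h import *
import sys
im,d=ctrl.get_image("scene"); s=ctrl.read_state(); p=s["eef_pos"];print(p.round(1),s["tool_rot"].round(3),s["width"],s["force"].round(1),s["qpos"].round(2))
P=cloud("scene",d).reshape(-1,3);P=P[~np.isnan(P[:,0])]
a=-.2443;R=np.array([[np.cos(a),np.sin(a)],[-np.sin(a),np.cos(a)]])
q=(P[:,:2]-[471.3,208.5])@R.T
m=(abs(q[:,0])<70)&(abs(q[:,1])<28)&(P[:,2]>44)&(P[:,2]<60);Q=q[m]
if len(Q)>20: print("top surf x",np.percentile(Q[:,0],[2,50,98]).round(1),"y",np.percentile(Q[:,1],[2,50,98]).round(1),len(Q),"z",np.percentile(P[m][:,2],[10,50,90]).round(1))
m=(q[:,0]>50)&(q[:,0]<160)&(abs(q[:,1])<35)&(P[:,2]>80)&(P[:,2]<200)
if m.sum()>20: print("cover x",np.percentile(q[m][:,0],[2,50,98]).round(1),"z",np.percentile(P[m][:,2],[2,50,98]).round(1))
for n in("cover_pad","spigot_tip","plain_end"):
    for x in ctrl.place_of("scene",n):
        g=(ray("scene",x["uv"],32)[:2]-[471.3,208.5])@R.T
        if abs(g[1])<80: print(n,round(x["confidence"],2),np.round(x["uv"]),g.round(1))
u,v=proj("scene",[475,205,50]).astype(int)
cv2.imwrite(f"pics/{sys.argv[1]}.png",cv2.resize(im[v-40:v+40,u-50:u+50],None,fx=7,fy=7,interpolation=cv2.INTER_CUBIC))
E
python3 box.py g7
```

```text
[420.  221.6 215.7] [-3.129  0.012 -0.245] 85.00617459780369 [1.1 0.4 4.6] [-1.08  0.54  0.82  2.03 -0.57  0.81 -1.74]
top surf x [-48.3  -8.2  36.2] y [-21.5  -5.1  18.3] 319 z [48.8 52.1 54.8]
cover x [ 70.2 100.3 114.6] z [ 84.9 154.  185.5]
spigot_tip 0.66 [312. 179.] [66.4  1. ]
plain_end 0.97 [288. 158.] [-38.3 -10.7]
```

View pics/g7.png

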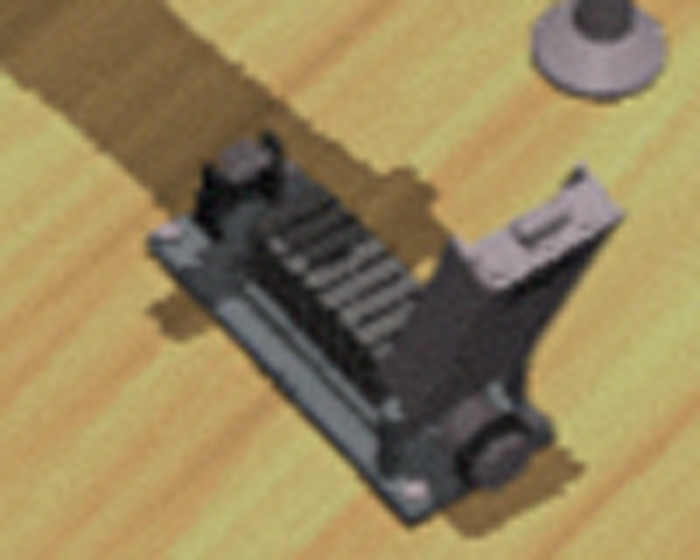

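>>> send_rows(rows=[{"x":0.5,"y":-0.1,"z":2,"roll":0,"claw":1},{"x":4,"y":-1,"z":2.5,"roll":0,"claw":1},{"x":7.5,"y":-1.9,"z":2.5,"roll":0,"claw":1},{"x":11,"y":-2.7,"z":2.5,"roll":0,"claw":1},{"x":14,"y":-3.5,"z":2.5,"roll":0,"claw":1}])

```text
clock: 16.77
eef_pos: [562.4, 184.4, 232.5]
tool_rot: [-3.136, 0.015, -0.246]
force: [1.1, 1.1, 0.4]
width: 25.6
```

>>> send_rows(rows=[{"x":3,"y":-0.7,"z":0,"roll":0,"claw":1},{"x":5.7,"y":-1.4,"z":0,"roll":0,"claw":1},{"x":6.2,"y":-1.5,"z":0,"roll":0,"claw":1},{"x":6.2,"y":-1.5,"z":0,"roll":0,"claw":1},{"x":6.2,"y":-1.5,"z":0,"roll":0,"claw":1}])

```text
clock: 17.18
eef_pos: [621.5, 169.8, 232.4]
tool_rot: [-3.136, 0.017, -0.247]
force: [0.4, -0.1, -0.0]
width: -0.0
```

>>> send_rows(rows=[{"x":0,"y":0,"z":-3,"roll":0,"claw":1},{"x":0,"y":0,"z":-6,"roll":0,"claw":1},{"x":0,"y":0,"z":-7.2,"roll":0,"claw":1},{"x":-1.5,"y":0.4,"z":-7.2,"roll":0,"claw":1},{"x":-3,"y":0.75,"z":-7.2,"roll":0,"claw":1}])

```text
clock: 17.6
eef_pos: [590.9, 178.1, 161.1]
tool_rot: [-3.136, 0.016, -0.246]
force: [0.3, -0.4, 0.8]
width: 0.1
```

>>> send_rows(rows=[{"x":-1,"y":0.25,"z":0,"roll":0,"claw":1},{"x":-2,"y":0.5,"z":0,"roll":0,"claw":1},{"x":-3,"y":0.75,"z":0,"roll":0,"claw":1},{"x":-4,"y":1,"z":0,"roll":0,"claw":1},{"x":-5,"y":1.25,"z":0,"roll":0,"claw":1}])

```text
clock: 18.02
eef_pos: [541.8, 190.9, 162.8]
tool_rot: [-3.134, 0.013, -0.245]
force: [2.2, -0.6, 0.1]
width: 0.1
```

```bash
python3 box.py g8
```

```text
[539.2 191.8 162.3] [-3.135  0.017 -0.244] -0.012754404651964198 [-1.6  0.9 -0.9] [-0.82  0.74  0.72  1.82 -0.65  0.85 -1.58]
top surf x [-49.7 -19.4  28.1] y [-22.   -8.7  17.2] 226 z [48.8 52.1 54.6]
cover x [51.4 67.7 84.7] z [ 81.8 125.1 196. ]
spigot_tip 0.73 [316. 176.] [64.4 15.4]
plain_end 0.72 [292. 158.] [-34.5   0. ]
plain_end 0.48 [314. 180.] [72.6  2.1]
```

>>> send_rows(rows=[{"x":-1.1,"y":0.3,"z":0.1,"roll":0,"claw":1},{"x":-2.2,"y":0.5,"z":0.1,"roll":0,"claw":1},{"x":-3.3,"y":0.8,"z":-0.2,"roll":0,"claw":1},{"x":-4.4,"y":1.1,"z":-0.6,"roll":0,"claw":1},{"x":-5.4,"y":1.35,"z":-1.0,"roll":0,"claw":1}])

```text
clock: 18.63
eef_pos: [489.4, 203.6, 152.4]
tool_rot: [-3.135, 0.012, -0.246]
force: [1.4, 0.4, 0.1]
width: -0.2
```

>>> send_rows(rows=[{"x":-0.9,"y":0.2,"z":-0.6,"roll":0,"claw":1},{"x":-1.8,"y":0.4,"z":-1.4,"roll":0,"claw":1},{"x":-2.6,"y":0.65,"z":-2.3,"roll":0,"claw":1},{"x":-3.2,"y":0.8,"z":-3.1,"roll":0,"claw":1},{"x":-3.8,"y":0.95,"z":-4,"roll":0,"claw":1}])

```text
clock: 19.05
eef_pos: [451.3, 213.1, 112.0]
tool_rot: [-3.135, 0.012, -0.246]
force: [1.8, -1.0, 1.3]
width: 0.1
```

```bash
python3 box.py g9
python3 - <<'E'
import numpy as np
from h import *
d=ctrl.get_image("scene")[1];P=cloud("scene",d).reshape(-1,3);P=P[~np.isnan(P[:,0])]
a=-.2443;R=np.array([[np.cos(a),np.sin(a)],[-np.sin(a),np.cos(a)]])
q=(P[:,:2]-[471.3,208.5])@R.T
for x0 in range(60,-90,-15):
    m=(abs(q[:,0]-x0)<5)&(q[:,1]<-12)&(q[:,1]>-30)
    if m.any(): print(x0,np.percentile(P[m][:,2],[10,50,90]).round())
E
```

```text
[448.7 213.4 110.4] [-3.136  0.016 -0.245] 0.2529772971329198 [-0.3  0.9 -0.6] [-0.9   0.72  0.64  2.06 -0.77  0.62 -1.54]
top surf x [-40.3  66.5  69.6] y [-26.6  -8.   23. ] 24 z [48.8 58.1 59.5]
plain_end 0.43 [289. 156.] [-42.5  -3. ]
60 [14. 62. 65.]
45 [15. 68. 73.]
30 [ 16.  75. 416.]
15 [238. 347. 469.]
0 [ 28. 244. 489.]
-15 [ 30. 206. 520.]
-30 [ 24. 526. 539.]
-45 [ 16.  51. 109.]
-60 [11. 13. 49.]
-75 [10. 20. 49.]
```

View pics/g9.png

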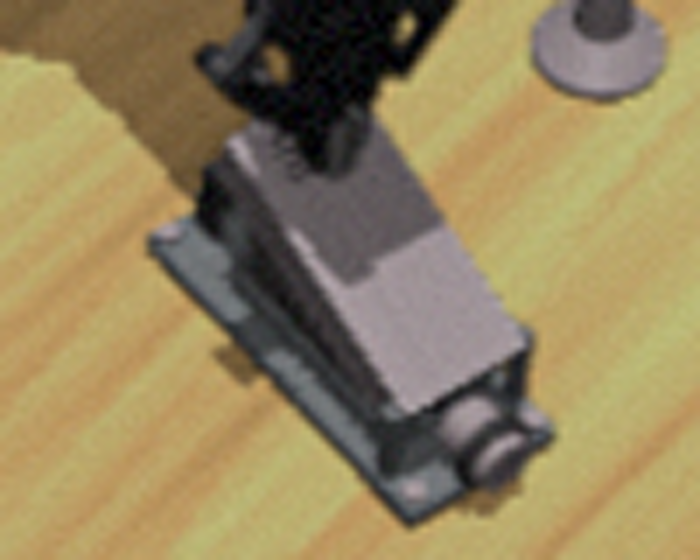

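>>> send_rows(rows=[{"x":-0.6,"y":0.15,"z":-0.6,"roll":0,"claw":1},{"x":-1.2,"y":0.3,"z":-1.2,"roll":0,"claw":1},{"x":-1.7,"y":0.4,"z":-1.8,"roll":0,"claw":1},{"x":-2.1,"y":0.5,"z":-2.2,"roll":0,"claw":1},{"x":-2.1,"y":0.5,"z":-2.2,"roll":0,"claw":1}])

```text
clock: 19.72
eef_pos: [427.5, 218.6, 89.3]
tool_rot: [-3.136, 0.017, -0.245]
force: [-0.6, 0.0, 0.9]
width: 0.1
```

>>> send_rows(rows=[{"x":0,"y":0,"z":-0.1,"roll":0,"claw":1},{"x":0,"y":0,"z":-0.2,"roll":0,"claw":1},{"x":0,"y":0,"z":-0.3,"roll":0,"claw":1},{"x":0,"y":0,"z":-0.3,"roll":0,"claw":1}])

```text
clock: 20.05
eef_pos: [429.5, 218.4, 87.2]
tool_rot: [-3.135, 0.014, -0.246]
force: [-0.1, 0.4, 1.7]
width: 0.1
```

>>> send_rows(rows=[{"x":0,"y":0,"z":-0.2,"roll":0,"claw":1},{"x":0,"y":0,"z":-0.4,"roll":0,"claw":1},{"x":0,"y":0,"z":-0.6,"roll":0,"claw":1},{"x":0,"y":0,"z":-0.6,"roll":0,"claw":1}])

```text
clock: 20.38
eef_pos: [429.5, 218.4, 80.9]
tool_rot: [-3.135, 0.014, -0.246]
force: [-0.5, -0.1, 1.6]
width: -0.0
```

>>> send_rows(rows=[{"x":0,"y":0,"z":-0.1,"roll":0,"claw":1},{"x":0,"y":0,"z":-0.1,"roll":0,"claw":1}])

```text
clock: 20.55
eef_pos: [429.6, 218.4, 80.2]
tool_rot: [-3.135, 0.014, -0.246]
force: [-0.4, 0.7, 0.6]
width: -0.2
```

>>> send_rows(rows=[{"x":0,"y":0,"z":-0.1,"roll":0,"claw":1},{"x":0,"y":0,"z":-0.1,"roll":0,"claw":1}])

```text
clock: 20.72
eef_pos: [429.6, 218.4, 79.2]
tool_rot: [-3.135, 0.014, -0.246]
force: [-0.7, 0.6, 1.2]
width: -0.1
```

>>> send_rows(rows=[{"x":0,"y":0,"z":-0.1,"roll":0,"claw":1},{"x":0,"y":0,"z":-0.1,"roll":0,"claw":1}])

```text
clock: 20.88
eef_pos: [429.7, 218.3, 78.6]
tool_rot: [-3.135, 0.014, -0.246]
force: [-2.0, 0.5, 6.7]
width: -0.0
```

>>> send_rows(rows=[{"x":0,"y":0,"z":-0.1,"roll":0,"claw":1},{"x":0,"y":0,"z":-0.1,"roll":0,"claw":1}])

```text
clock: 21.05
eef_pos: [429.6, 218.4, 77.9]
tool_rot: [-3.134, 0.014, -0.246]
force: [-2.3, 0.2, 7.7]
width: 0.1
```

>>> send_rows(rows=[{"x":0,"y":0,"z":-0.1,"roll":0,"claw":1},{"x":0,"y":0,"z":-0.1,"roll":0,"claw":1}])

```text
clock: 21.22
eef_pos: [429.4, 218.4, 76.9]
tool_rot: [-3.134, 0.014, -0.246]
force: [-2.6, 0.1, 8.5]
width: -0.3
```

Catch contact is at the expected height, and the force is rising gently.

>>> send_rows(rows=[{"x":0,"y":0,"z":-0.1,"roll":0,"claw":1},{"x":0,"y":0,"z":-0.1,"roll":0,"claw":1}])

```text
clock: 21.38
eef_pos: [429.3, 218.5, 75.7]
tool_rot: [-3.134, 0.014, -0.246]
force: [-3.7, 0.7, 6.7]
width: 0.1
```

>>> send_rows(rows=[{"x":0,"y":0,"z":-0.1,"roll":0,"claw":1},{"x":0,"y":0,"z":-0.1,"roll":0,"claw":1}])

```text
clock: 21.55
eef_pos: [429.1, 218.5, 74.6]
tool_rot: [-3.135, 0.015, -0.246]
force: [-2.5, 0.3, 5.4]
width: -0.4
```

>>> send_rows(rows=[{"x":0,"y":0,"z":-0.1,"roll":0,"claw":1},{"x":0,"y":0,"z":-0.1,"roll":0,"claw":1}])

```text
clock: 21.72
eef_pos: [429.0, 218.5, 73.5]
tool_rot: [-3.135, 0.015, -0.246]
force: [-2.1, -0.9, 4.6]
width: 0.0
```

>>> send_rows(rows=[{"x":0,"y":0,"z":-0.1,"roll":0,"claw":1},{"x":0,"y":0,"z":-0.1,"roll":0,"claw":1}])

```text
clock: 21.88
eef_pos: [429.2, 218.4, 72.3]
tool_rot: [-3.135, 0.014, -0.246]
force: [-1.2, -0.6, 1.8]
width: -0.3
```

>>> send_rows(rows=[{"x":0,"y":0,"z":-0.1,"roll":0,"claw":1},{"x":0,"y":0,"z":-0.1,"roll":0,"claw":1}])

```text
clock: 22.05
eef_pos: [429.5, 218.4, 71.2]
tool_rot: [-3.135, 0.014, -0.246]
force: [-0.3, 0.1, 1.6]
width: -0.4
```

>>> send_rows(rows=[{"x":0,"y":0,"z":-0.1,"roll":0,"claw":1},{"x":0,"y":0,"z":-0.1,"roll":0,"claw":1}])

```text
clock: 22.22
eef_pos: [429.7, 218.3, 70.1]
tool_rot: [-3.135, 0.014, -0.246]
force: [-0.6, 1.1, 0.3]
width: 0.1
```

>>> send_rows(rows=[{"x":0,"y":0,"z":-0.1,"roll":0,"claw":1},{"x":0,"y":0,"z":-0.1,"roll":0,"claw":1}])

```text
clock: 22.38
eef_pos: [429.7, 218.3, 69.8]
tool_rot: [-3.134, 0.014, -0.246]
force: [-3.4, -0.1, 9.6]
width: 0.1
```

>>> send_rows(rows=[{"x":0,"y":0,"z":-0.1,"roll":0,"claw":1},{"x":0,"y":0,"z":-0.1,"roll":0,"claw":1}])

```text
clock: 22.55
eef_pos: [429.7, 218.3, 69.6]
tool_rot: [-3.133, 0.014, -0.246]
force: [-4.6, 0.3, 18.6]
width: 0.0
```

The stop is firm at 18.6 N at the shut height. I'll retreat and check.

>>> send_rows(rows=[{"x":0,"y":0,"z":1,"roll":0,"claw":1},{"x":0,"y":0,"z":4,"roll":0,"claw":1},{"x":0,"y":0,"z":8,"roll":0,"claw":1},{"x":0,"y":-1,"z":12,"roll":0,"claw":1},{"x":0,"y":-5,"z":14,"roll":0,"claw":1}])

```text
clock: 22.97
eef_pos: [432.3, 175.8, 210.2]
tool_rot: [-3.13, 0.008, -0.237]
force: [1.0, 0.4, 0.7]
width: -0.4
```

>>> send_rows(rows=[{"x":0,"y":-3,"z":1,"roll":0,"claw":1},{"x":0,"y":-6,"z":1,"roll":0,"claw":1},{"x":0,"y":-9,"z":1,"roll":0,"claw":1},{"x":0,"y":-9,"z":1,"roll":0,"claw":1}])

```text
clock: 23.3
eef_pos: [430.3, 74.9, 218.1]
tool_rot: [-3.137, 0.01, -0.255]
force: [-0.6, -0.1, -0.2]
width: -0.0
```

```bash
python3 box.py g10
python3 - <<'E'
from h import *
d=ctrl.get_image("scene")[1];P=cloud("scene",d).reshape(-1,3);P=P[~np.isnan(P[:,0])]
a=-.2443;R=np.array([[np.cos(a),np.sin(a)],[-np.sin(a),np.cos(a)]])
q=(P[:,:2]-[471.3,208.5])@R.T
m=(q[:,0]>-60)&(q[:,0]<55)&(abs(q[:,1])<24)&(P[:,2]>45)&(P[:,2]<90)
f=np.polyfit(q[m][:,0],P[m][:,2],1);print("cover slope rad",-f[0],"height",f[1],m.sum())
E
```

```text
[430.3  77.9 217.7] [-3.135  0.011 -0.252] -0.133146324690078 [0.4 0.6 0.4] [-0.81  0.49  0.83  2.12 -0.54  0.77 -1.45]
top surf x [-61.7   6.   67.1] y [-27.2  -0.6  26.1] 420 z [55.9 58.3 59.7]
cover_pad 0.96 [292. 149.] [-62.   20.7]
cover slope rad 0.0034828718858360844 height 59.31358051087495 487
```

View pics/g10.png

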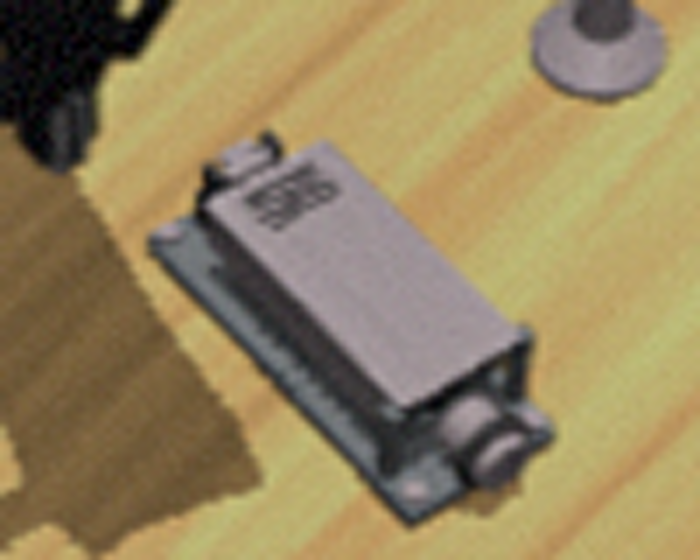

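The cover is flat at 59 mm and holds with the arm clear.

```bash
python3 -c "
from cell import ctrl
print(ctrl.finish_job())"
```

```text
the job is handed in; nothing more can be done
None
```

I finished the job and handed it in at about 23 s of the 72 s allowed. The hand-in reports no verdict, so what follows rests on my own checks.

**What I did**
- I lifted the long cassette out of the rack and stood it on the open bench. I let go and tipped it onto its side.
- I took it again across its back and laid it in the filter box bed, spigot toward the hinge.
- I swung the cover down and pressed the pad until the catch gave. The force rose to about 9 N, dropped to near zero, then met a firm stop. The highest reading was about 19 N, well under the 40 N limit.

**Last checks**
- **Cover:** with the arm clear, depth shows it flat, with a slope of about 0.003 rad at 59 mm height, so the catch is holding it.
- **Cassette:** before the cover closed, its top face was at 52 mm, which is the seated height. The front edge was near -49 mm in the box frame, against -50 mm when seated. It is now hidden under the cover, so I could not measure it again.
- **Other things:** I did not handle the short cassette or any bystander. I also did not measure them again at the end.

**What disagreed or fell short**
- The two cameras differed by about 2 to 3 mm sideways.
- The networks' plain-end estimates were off by about 15 mm. I relied on depth instead.
- The second grip ended about 11 mm higher than I had commanded, apparently because it was close to the near limit of the arm's reach. It held.

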